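# Pack the new band-knife guide parts

## Task

Pack the four new band-knife parts, the ones with coloured tops, into the black foam tray: stand each one upright, fully down in the pocket whose floor pad has the same colour as its top. Leave the two rusty brown worn parts standing where they are, and let go of everything at the end.

Things in the scene. Friction and masses are not known exactly. Their poses are not given: they have to be found in the camera images.
- roller_mid (a point): new guide roller: upright bright steel cylinder 40 mm in diameter, 60 mm tall, dark ring bands on its side, BLUE top. Loose, 0.3 to 0.55 kg, standing on the table. Given point: its centre, 30 mm above its underside; z is its upright axis.
- block_mid (a point): new guide block: upright bright steel block, 40 mm (its x) x 36 mm (its y), 60 mm tall, with a dark blade slot along x and a YELLOW top. Loose, 0.3 to 0.6 kg; it enters its pocket most easily with its sides along the pocket's. Given point: its centre, 30 mm above its underside; z is its upright axis.
- hone_mid (a point): new honing drum: upright rough grey stone cylinder 40 mm in diameter, 60 mm tall, GREEN top. Loose, 0.15 to 0.3 kg. Given point: its centre, 30 mm above its underside; z is its upright axis.
- nut_mid (a point): new tension nut: upright hexagonal brass column, 36 mm across flats (flats face its x axis and every 60 degrees from it; 41.6 mm across corners), 60 mm tall, RED top. Loose, 0.3 to 0.55 kg. Given point: its centre, 30 mm above its underside; z is its upright axis.
- worn_roller_mid (a point): worn guide roller, does not belong in the tray: same shape and size as the new roller but rusty dark brown all over, with no coloured top. Stays where it stands. Given point: its centre, 30 mm above its underside; z is its upright axis.
- worn_block_mid (a point): worn guide block, does not belong in the tray: same shape and size as the new block but rusty dark brown all over, with no coloured top. Stays where it stands. Given point: its centre, 30 mm above its underside; z is its upright axis.
- pad_blue: BLUE square floor pad, 58 x 58 x 2 mm, in one of the four pockets of the black foam tray; which pocket is random. Origin: centre of the pad's underside, 3 mm above the table (pad top 5 mm above it); x and y run along the pocket's sides. The pocket is 60 x 60 mm; the foam around it stands 13 mm above the table, so the pocket is 8 mm deep over the pad. Pockets lie in a 2 x 2 grid at 85 mm pitch (25 mm foam between). The tray is fixed, 175 mm square, with low handle loops.
- pad_yellow: YELLOW square floor pad, 58 x 58 x 2 mm, in one of the four pockets of the black foam tray; which pocket is random. Origin: centre of the pad's underside, 3 mm above the table (pad top 5 mm above it); x and y run along the pocket's sides. The pocket is 60 x 60 mm; the foam around it stands 13 mm above the table, so the pocket is 8 mm deep over the pad. Pockets lie in a 2 x 2 grid at 85 mm pitch (25 mm foam between). The tray is fixed, 175 mm square, with low handle loops.
- pad_green: GREEN square floor pad, 58 x 58 x 2 mm, in one of the four pockets of the black foam tray; which pocket is random. Origin: centre of the pad's underside, 3 mm above the table (pad top 5 mm above it); x and y run along the pocket's sides. The pocket is 60 x 60 mm; the foam around it stands 13 mm above the table, so the pocket is 8 mm deep over the pad. Pockets lie in a 2 x 2 grid at 85 mm pitch (25 mm foam between). The tray is fixed, 175 mm square, with low handle loops.
- pad_red: RED square floor pad, 58 x 58 x 2 mm, in one of the four pockets of the black foam tray; which pocket is random. Origin: centre of the pad's underside, 3 mm above the table (pad top 5 mm above it); x and y run along the pocket's sides. The pocket is 60 x 60 mm; the foam around it stands 13 mm above the table, so the pocket is 8 mm deep over the pad. Pockets lie in a 2 x 2 grid at 85 mm pitch (25 mm foam between). The tray is fixed, 175 mm square, with low handle loops.
There are look-alikes about, which are no part of the job. What is shaped like the part that bears nut_mid but pink is not meant. Leave any purple look-alike of the part that bears worn_block_mid alone.

How it is judged:
By the outcome, as a careful person would: the job done as asked, in the order asked, and still so for the second after the job is handed in, with the robot touching nothing.
It also fails if it takes over 112 s, if anything falls off the work surface, if the arm or the gripper's body presses on something with over 40 N, if the wrist force passes 120 N, or if a joint passes its speed limit or range.

## Robot

A 6-joint arm with a two-finger parallel gripper is mounted at the origin on the work surface. World frame = base frame: x ahead of the robot, y to its left, z up, the work surface at z = 0. Lengths are in m, angles in rad, forces in N, time in s.
With the tool pointing down it reaches from about 0.35 to 0.975 m from the base axis. Payload 4.9 kg.
Tool frame: the origin (TCP) lies at the very end of the fingers, on their centre line; the grasp point (between the pads) lies 19 mm behind it (grasp_offset is the distance from the TCP to the grasp point, in m); x points along the fingers, y is the direction in which the jaws open and shut, and the axes are right-handed (so a half turn about x gives the same grasp; the last joint's range is limited). The gripper opens to 85 mm and grips with 20 to 120 N. Pads are 22 mm wide; open, the fingers measure 114 mm over their backs; the gripper's body (76 mm by 85 mm) begins 54 mm behind the grasp point. The pads swing forward as they close: fully open they stand 13 mm farther back than shut.
Start: joints at [-1.255, 0.053, 1.613, -0, 1.476, -0.119], TCP at [0.263, -0.567, 0.231] pointing down, gripper open.
Joint ranges: [-3.01, 3.01], [-1.01, 2.22], [0.06, 2.58], [-1.02, 4.17], [0.09, 2.62], [-3.14, 3.14]. Speed limits (rad/s): [2.57, 2.57, 3.14, 3.14, 3.14, 3.14].

## Interface

Orientations are given as a rotation vector (axis times angle).
In Python, from station import get_obs, get_image, camera_model, finish_job, grasp_offset gives the robot as it stands.
- The arm moves only by the shell command python3 -m crank 'ROWS' [OPENING] [FORCE]. ROWS is JSON, a list that holds one entry, the list of rows, each a list of 4 numbers: the shift along the world's x, y, z in m, then the turn about the world's z in degrees. In form: [[[dx, dy, dz, turn], ...]]. A call has 1 to 5 rows; each row is the pose to reach, as a shift and turn from the pose commanded when the call began; what a row does not reach only later rows make up. A row lasts 1/12 s, in which the tool goes at most 41.7 mm and 7.16 degrees, less where a joint would pass 70% of its speed; a pose out of reach is approached as far as the arm can. A call with a gripper value outside its range is refused whole. OPENING is the opening, from 0 (shut) to 1 (fully open), set as the call begins (- or left out, the last holds). The fingers move at their own pace and stop on an object; FORCE is the grip in N (left out, the last holds). Time passes only in rows, so rows that repeat a pose let the fingers close. It gives the time, the measured TCP pose, the force and the opening at its end, in the units of the state.
- get_obs(): the state, without advancing time (a new reading comes with each control period).
- get_image(name): name is "scene" or "top" or "wrist"; returns (picture, depth): 384x512x3 uint8, red, green, blue; 384x512 float32, m along the optical axis (not along the pixel's ray), 0 where there is no reading.
- camera_model(name): a dict with "fx", "fy", "cx", "cy" (pixels), "k1" (the pictures are not rectified: a ray, as slopes to the right and down, at radius r is drawn at 1 + k1 r^2 times it, then the intrinsics apply), "xyz" and "attitude" of the camera in the world. Camera axes: x right, y down, z forward; pixel columns grow to the right and rows downward; lengths in m; the calibration is good to about 2 mm. A picture is of the moment at which its call begins: read the wrist's pose just before it. camera_model takes no time and is no camera call; for the wrist camera it gives the pose at the moment of the call.
- finish_job(): hands the job in, once; it reports no verdict.
The state is a dict: "t": time; "q": joint angles; "dq": joint speeds; "effort": joint torques, N m; "tool_pos": TCP position; "tool_rot": TCP orientation; "contact_force": force on the tool from outside, world axes, zero at the start; "wrist_torque": the same for the moment, N m; "opening": finger opening in m.
Only numpy, scipy, OpenCV 4.12 (cv2) and the standard library are available. Lean on these libraries where they do the work, as an engineer would, in place of code of your own. Each camera call takes 0.05 s, during which the arm holds its last target.

## Working session

There is one attempt and no reset: what is moved stays moved. The work goes in short steps, Python scripts to look and compute and a shell command to move; the robot and the scene stay as the last step left them, time stands still between calls to the robot, and variables do not carry over. Pictures are saved under pics/ and viewed, and the job is handed in when it is done.

```bash
ls; mkdir -p pics; python3 - <<'E'
from station import *
import cv2
o=get_obs();print({k:o[k] for k in('t','tool_pos','tool_rot','opening')},grasp_offset)
for n in('top','scene'):
    im,d=get_image(n);cv2.imwrite(f'pics/{n}0.png',im[:,:,::-1]);
    import numpy as np;np.save(f'pics/{n}0.npy',d);print(camera_model(n))
E
```

```text
pics
{'t': 0.0, 'tool_pos': array([ 0.26304744, -0.56626284,  0.2300571 ]), 'tool_rot': array([ 1.98149612,  0.43981744, -1.98191574]), 'opening': 0.08516226024964643} 0.0187
{'fx': 484.31438431437545, 'fy': 484.31438431437545, 'cx': 251.6605766489488, 'cy': 191.3367038487413, 'k1': -0.09246404867615687, 'xyz': array([0.28839854, 0.0136405 , 1.21810092]), 'attitude': array([-2.11112321,  2.10546635, -0.21989705])}
{'fx': 366.8192750619648, 'fy': 366.8192750619648, 'cx': 257.00302179296574, 'cy': 192.6711488403213, 'k1': -0.11214549240865258, 'xyz': array([ 0.94206704, -0.53504877,  0.48088018]), 'attitude': array([-2.02235657, -0.71133224,  0.36827082])}
```

View pics/top0.png

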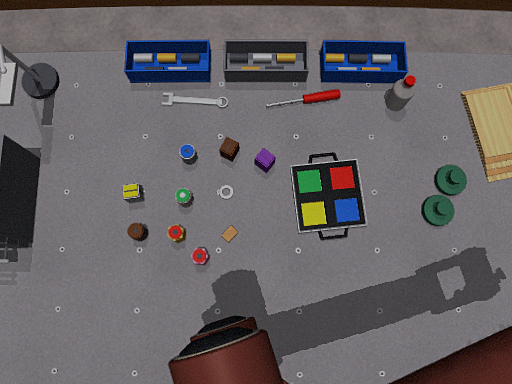

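View pics/scene0.png

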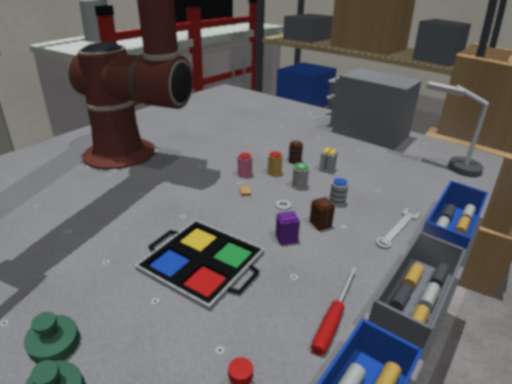

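The top view shows: blue roller (187,152), yellow block (131,191), green drum (183,196), red tops at (176,232) and (200,256), one of which is the pink look-alike, a rusty roller (137,231), a rusty block (229,149), a purple block (265,160), and the tray pads around (328,196). Next I'll measure positions and take crops.

```bash
cat > h.py <<'E'
import numpy as np, cv2
from scipy.spatial.transform import Rotation as R
from station import *
def K(m): return np.array([[m['fx'],0,m['cx']],[0,m['fy'],m['cy']],[0,0,1]])
def px2w(m,uv,z):
    s=cv2.undistortPoints(np.array(uv,float).reshape(-1,1,2),K(m),np.array([m['k1'],0,0,0,0])).reshape(-1,2)
    # model: drawn = ray*(1+k1 r^2) : same as cv2
    d=R.from_rotvec(m['attitude']).apply(np.c_[s,np.ones(len(s))])
    return m['xyz']+d*((z-m['xyz'][2])/d[:,2])[:,None]
def w2px(m,p):
    r=R.from_rotvec(m['attitude']).inv()
    c=r.apply(np.atleast_2d(p)-m['xyz'])
    return cv2.projectPoints(c,np.zeros(3),np.zeros(3),K(m),np.array([m['k1'],0,0,0,0]))[0].reshape(-1,2)
def blobs(im,z,m,ranges,amin=25):
    hsv=cv2.cvtColor(im,cv2.COLOR_RGB2HSV);out=[]
    for name,lo,hi in ranges:
        k=cv2.inRange(hsv,lo,hi)
        n,l,s,c=cv2.connectedComponentsWithStats(k)
        for i in range(1,n):
            if s[i,4]>=amin: out.append((name,s[i,4],c[i].round(1),px2w(m,[c[i]],z)[0].round(4)))
    return out
RG=[('red',(0,150,110),(6,255,255)),('red2',(174,150,110),(180,255,255)),('blue',(100,140,110),(120,255,255)),('green',(50,120,80),(80,255,255)),('yellow',(24,150,120),(34,255,255))]
E
python3 - <<'E'
from h import *
m=camera_model('top');im=cv2.imread('pics/top0.png')[:,:,::-1].copy()
for b in blobs(im,.06,m,RG): print(*b, px2w(m,[b[2]],.005)[0].round(4) if b[1]>200 else '')
d=np.load('pics/top0.npy')
for uv in [(176,232),(200,256),(187,152),(229,149),(265,160)]:
    r=d[uv[1],uv[0]];print(uv,r)
c=im[110:290,90:390];cv2.imwrite('pics/c0.png',cv2.resize(c,None,fx=2.6,fy=2.6,interpolation=cv2.INTER_CUBIC)[:,:,::-1])
im=cv2.imread('pics/scene0.png');cv2.imwrite('pics/c1.png',cv2.resize(im[130:310,130:380],None,fx=3,fy=3,interpolation=cv2.INTER_CUBIC))
ms=camera_model('scene')
print(w2px(ms,px2w(m,[(176,232),(200,256)],.06)))
E
```

```text
red 70 [410.1  79.7] [ 0.836  -0.3947  0.06  ] 
red 250 [321.8  95.2] [ 0.7899 -0.1612  0.06  ] [ 0.8137 -0.1695  0.005 ]
red 457 [341.8 177.5] [ 0.5724 -0.2041  0.06  ] [ 0.5859 -0.2144  0.005 ]
red 99 [174.8 231.8] [0.4367 0.2032 0.06  ] 
red 109 [198.9 255.3] [0.3806 0.1436 0.06  ] 
blue 841 [172.2  59.4] [0.8909 0.2279 0.06  ] [0.9194 0.2381 0.005 ]
blue 787 [364.6  60.2] [ 0.89   -0.2775  0.06  ] [ 0.9187 -0.2914  0.005 ]
blue 120 [186.6 150.6] [0.6405 0.1811 0.06  ] 
blue 507 [346.5 209.8] [ 0.4915 -0.2127  0.06  ] [ 0.5012 -0.2234  0.005 ]
green 446 [452.  179.2] [ 0.5692 -0.4818  0.06  ] [ 0.5824 -0.5054  0.005 ]
green 484 [308.9 180.9] [ 0.5635 -0.1224  0.06  ] [ 0.5766 -0.1289  0.005 ]
green 108 [182.6 194.9] [0.5277 0.1873 0.06  ] 
green 470 [438.9 209.5] [ 0.4924 -0.4421  0.06  ] [ 0.5021 -0.4638  0.005 ]
yellow 30 [166.3  56.4] [0.8995 0.2439 0.06  ] 
yellow 36 [285.5  56.5] [ 0.8988 -0.0694  0.06  ] 
yellow 33 [334.   56.5] [ 0.8997 -0.197   0.06  ] 
yellow 66 [129.7 187. ] [0.5471 0.3191 0.06  ] 
yellow 69 [130.3 193.5] [0.5308 0.3167 0.06  ] 
yellow 501 [313.2 213.3] [ 0.4829 -0.1313  0.06  ] [ 0.4921 -0.1381  0.005 ]
(176, 232) 1.1623518
(200, 256) 1.1496745
(187, 152) 1.2042307
(229, 149) 1.2036631
(265, 160) 1.2010653
[[274.00460703 152.77830368]
 [243.31466263 154.00732333]]
```

View pics/c0.png

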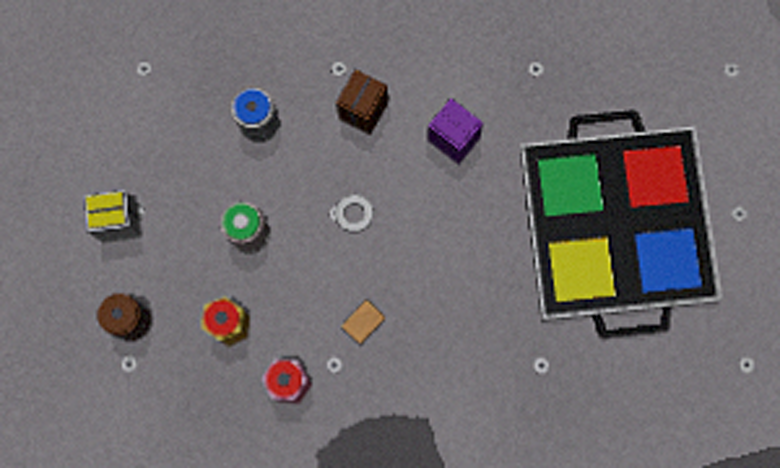

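View pics/c1.png

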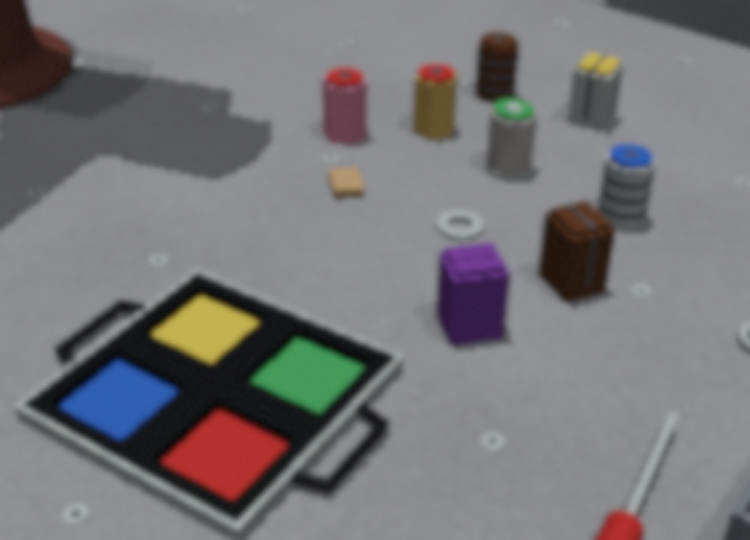

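Choice of nut: brass body at (176,232), not the pink one at (200,256). Pad order is green/red on top, yellow/blue below. I'm moving over the parts to look with the wrist camera.

```bash
python3 - <<'E'
from h import *
o=get_obs();r=R.from_rotvec(o['tool_rot']).as_matrix();print(r.round(3));m=camera_model('wrist');print(m['xyz']-o['tool_pos'],R.from_rotvec(m['attitude']).as_matrix().round(3))
E
python3 -m crank '[[[0.03,0.035,0.01,0],[0.05,0.075,0.03,0],[0.06,0.115,0.05,0],[0.07,0.155,0.07,0],[0.08,0.195,0.08,0]]]' 0.7 40
python3 -m crank '[[[0.01,0.04,0.01,0],[0.02,0.08,0.02,0],[0.03,0.12,0.03,0],[0.04,0.16,0.03,0],[0.05,0.20,0.03,0]]]'
python3 -m crank '[[[0.01,0.04,0,0],[0.02,0.08,0,0],[0.03,0.12,0,0],[0.04,0.16,0,0],[0.05,0.20,0,0]]]'
```

```text
[[-0.001  0.421 -0.907]
 [ 0.002 -0.907 -0.421]
 [-1.    -0.002 -0.   ]]
[0.07081274 0.03217675 0.14305695] [[ 0.42  -0.864 -0.277]
 [-0.907 -0.401 -0.127]
 [-0.001  0.305 -0.953]]
t: 0.52
tool_pos: [0.3387, -0.3899, 0.306]
tool_rot: [1.981, 0.436, -1.981]
contact_force: [0.9, -1.1, 0.4]
opening: 0.0594
t: 0.93
tool_pos: [0.388, -0.1909, 0.3356]
tool_rot: [1.982, 0.436, -1.98]
contact_force: [0.5, 0.1, 0.1]
opening: 0.06
t: 1.35
tool_pos: [0.4377, 0.0095, 0.3347]
tool_rot: [1.981, 0.437, -1.981]
contact_force: [0.5, 0.0, 0.4]
opening: 0.06
```

```bash
python3 -m crank '[[[0.03,0.04,0.01,0],[0.06,0.08,0.02,0],[0.08,0.12,0.03,0],[0.1,0.16,0.03,0],[0.12,0.19,0.03,0]]]'
python3 -m crank '[[[0,0,0,0],[0,0,0,0],[0,0,0,0]]]'
python3 - <<'E'
from h import *
m=camera_model('wrist');im,d=get_image('wrist');cv2.imwrite('pics/w0.png',im[:,:,::-1]);np.save('pics/w0.npy',d)
np.savez('pics/w0m.npz',**m)
for b in blobs(im,.06,m,RG,80): print(*b)
E
```

```text
t: 1.77
tool_pos: [0.5484, 0.183, 0.365]
tool_rot: [1.981, 0.438, -1.979]
contact_force: [1.7, -0.4, -0.2]
opening: 0.0598
t: 2.02
tool_pos: [0.5476, 0.1806, 0.3635]
tool_rot: [1.979, 0.438, -1.982]
contact_force: [0.3, 0.0, 0.2]
opening: 0.0598
red 204 [206.8 204.7] [0.4395 0.2037 0.06  ]
red 1017 [477.2 218.1] [ 0.5906 -0.1729  0.06  ]
blue 455 [283.1  81.7] [0.6423 0.1783 0.06  ]
blue 876 [451.5 260.6] [ 0.5147 -0.181   0.06  ]
green 318 [243.2 155.6] [0.5299 0.1852 0.06  ]
green 1105 [431.5 202.5] [ 0.5828 -0.097   0.06  ]
yellow 902 [407.3 246.6] [ 0.5063 -0.1049  0.06  ]
```

View pics/w0.png

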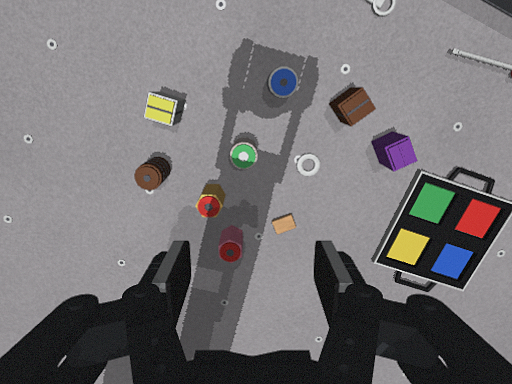

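The wrist view shows the yellow block at (161,108), nut (208,206), drum (243,156), roller (283,82) and the pink nut (231,248). I'll measure the block and nut yaw next.

```bash
python3 - <<'E'
from h import *
im=cv2.imread('pics/w0.png')
a=cv2.resize(im[85:130,135:190],None,fx=7,fy=7,interpolation=cv2.INTER_CUBIC);b=cv2.resize(im[180:225,185:240],None,fx=7,fy=7,interpolation=cv2.INTER_CUBIC)
cv2.imwrite('pics/c2.png',np.hstack([a,b]))
E
```

```text
(no output)
```

View pics/c2.png

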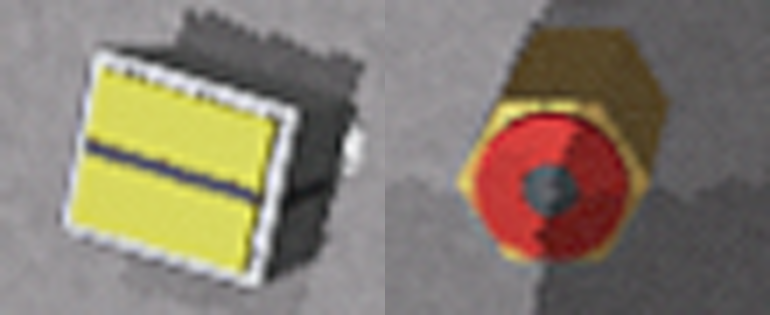

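```bash
python3 - <<'E'
from h import *
m=dict(np.load('pics/w0m.npz'))
A=np.array([(100,50),(298,105),(262,285),(68,232)])/7+[135,85]
w=px2w(m,A,.06);print('block',w.round(4),w.mean(0).round(4))
for i in range(4):
  e=w[(i+1)%4]-w[i];print(np.hypot(*e[:2]).round(4),np.degrees(np.arctan2(e[1],e[0])).round(1))
s=px2w(m,np.array([(88,147),(258,197)])/7+[135,85],.06);e=s[1]-s[0];print('slot',np.degrees(np.arctan2(e[1],e[0])))
B=np.array([(75,184),(115,100),(218,100),(265,180),(225,260),(125,260)])/7+[185,180]
w=px2w(m,B,.06);print('nut',w.mean(0).round(4))
for i in range(6):
  e=w[(i+1)%6]-w[i];print(np.hypot(*e[:2]).round(4),np.degrees(np.arctan2(e[1],e[0])).round(1))
# pads
im=cv2.imread('pics/top0.png')[:,:,::-1].copy();mt=camera_model('top')
hsv=cv2.cvtColor(im,cv2.COLOR_RGB2HSV)
for mm,f in((mt,'pics/top0.png'),(m,'pics/w0.png')):
  im=cv2.imread(f)[:,:,::-1].copy();P={}
  for b in blobs(im,.005,mm,RG,350):
    if 0.47<b[3][0]<.61 and -.25<b[3][1]<-.1: P[b[0]]=b[3]; print(b[0],b[3])
  e=P['red']-P['blue'];print(np.degrees(np.arctan2(e[1],e[0])));e=P['green']-P['yellow'];print(np.degrees(np.arctan2(e[1],e[0])));e=P['yellow']-P['blue'];print(np.degrees(np.arctan2(e[1],e[0])))
E
```

```text
block [[0.5553 0.3341 0.06  ]
 [0.5618 0.2965 0.06  ]
 [0.5269 0.2908 0.06  ]
 [0.5205 0.3286 0.06  ]] [0.5411 0.3125 0.06  ]
0.0382 -80.3
0.0353 -170.8
0.0383 99.6
0.0352 9.0
slot -81.38129448104812
nut [0.4393 0.1995 0.06  ]
0.0211 -1.7
0.0217 -65.1
0.0203 -127.5
0.0205 178.5
0.0215 114.8
0.0201 54.2
red [ 0.5859 -0.2145  0.005 ]
blue [ 0.5011 -0.2235  0.005 ]
green [ 0.5765 -0.1288  0.005 ]
yellow [ 0.4921 -0.1382  0.005 ]
6.058241208890464
6.35509311865925
96.02299162378492
red [ 0.5871 -0.2205  0.005 ]
blue [ 0.5019 -0.2296  0.005 ]
green [ 0.5784 -0.1352  0.005 ]
yellow [ 0.4924 -0.1441  0.005 ]
6.096507079928363
5.908414124421641
96.34019174590992
```

```bash
python3 -m crank '[[[-0.02,0.004,-0.03,6],[-0.04,0.008,-0.06,12],[-0.06,0.012,-0.09,18],[-0.08,0.016,-0.12,24],[-0.109,0.02,-0.145,30.5]]]' 0.7 50
python3 -m crank '[[[0,0,0,0],[0,0,0,0]]]'
cat >> h.py <<'E'
def tcp(tx=None,ty=None):
    o=get_obs();r=R.from_rotvec(o['tool_rot']).as_matrix()
    print('t',round(o['t'],2),'tcp',o['tool_pos'].round(4),'jaw',np.degrees(np.arctan2(r[1,1],r[0,1])).round(1),'tilt',(-r[2,0]).round(4),'open',round(o['opening'],4),'F',o['contact_force'].round(1))
    return o
E
python3 -c "
from h import *
tcp()"
```

```text
t: 2.48
tool_pos: [0.4377, 0.1992, 0.2175]
tool_rot: [1.637, 0.862, -1.637]
contact_force: [-0.3, -0.5, -0.1]
opening: 0.06
t: 2.65
tool_pos: [0.4358, 0.1992, 0.2162]
tool_rot: [1.635, 0.86, -1.644]
contact_force: [-0.6, 0.6, 0.8]
opening: 0.0599
t 2.65 tcp [0.4358 0.1992 0.2162] jaw -34.7 tilt 1.0 open 0.0599 F [-0.6  0.6  0.8]
```

```bash
python3 - <<'E'
from h import *
tcp();m=camera_model('wrist');im,d=get_image('wrist');cv2.imwrite('pics/w1.png',im[:,:,::-1])
for b in blobs(im,.06,m,RG,80): print(*b)
E
```

```text
t 2.65 tcp [0.4358 0.1992 0.2162] jaw -34.7 tilt 1.0 open 0.0599 F [-0.6  0.6  0.8]
red 668 [252.9 168.9] [0.438  0.2009 0.06  ]
red 522 [241.1 244.5] [0.3819 0.1413 0.06  ]
red 274 [505.1 349.1] [ 0.5554 -0.1411  0.06  ]
blue 1203 [463.7  57.7] [0.6429 0.1785 0.06  ]
green 801 [344.  127.1] [0.5297 0.1857 0.06  ]
green 1445 [488.2 305.9] [ 0.5626 -0.0745  0.06  ]
```

View pics/w1.png

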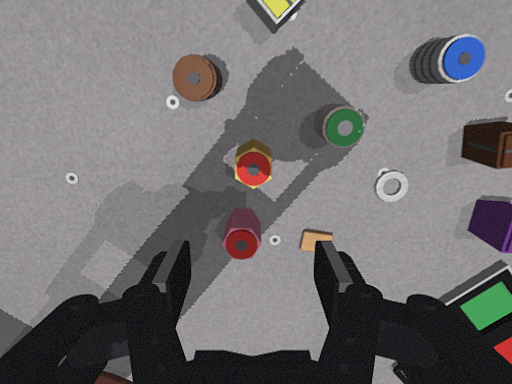

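The brass nut at (253,169) has its flats facing the jaws, and the pink nut at (241,240) is clear. Descending.

```bash
python3 -m crank '[[[0.002,0.002,-0.04,0],[0.002,0.002,-0.08,0],[0.002,0.002,-0.12,0],[0.002,0.002,-0.15,0],[0.002,0.002,-0.175,0]]]'
python3 -m crank '[[[0,0,-0.01,0],[0,0,-0.02,0],[0,0,-0.021,0]]]'
python3 -m crank '[[[0,0,0,0],[0,0,0,0],[0,0,0,0],[0,0,0,0],[0,0,0,0]]]' 0.2 60
python3 -m crank '[[[0,0,0,0],[0,0,0,0],[0,0,0.01,0],[0,0,0.03,0],[0,0,0.06,0]]]'
python3 -c "
from h import *
tcp()"
```

```text
t: 3.12
tool_pos: [0.4433, 0.2023, 0.0448]
tool_rot: [1.643, 0.858, -1.637]
contact_force: [0.2, -0.3, 0.1]
opening: 0.0598
t: 3.37
tool_pos: [0.4423, 0.2025, 0.0239]
tool_rot: [1.64, 0.859, -1.638]
contact_force: [-0.5, -0.2, -0.4]
opening: 0.0597
t: 3.78
tool_pos: [0.4429, 0.2034, 0.0258]
tool_rot: [1.642, 0.86, -1.634]
contact_force: [0.5, 0.4, 7.0]
opening: 0.035
t: 4.2
tool_pos: [0.4376, 0.2017, 0.0809]
tool_rot: [1.632, 0.862, -1.646]
contact_force: [0.4, -0.3, -3.9]
opening: 0.0353
t 4.2 tcp [0.4376 0.2017 0.0809] jaw -34.6 tilt 1.0 open 0.0353 F [ 0.4 -0.3 -3.9]
```

```bash
python3 -m crank '[[[0,0,0.04,0],[0.01,-0.015,0.075,0],[0.022,-0.05,0.09,0],[0.034,-0.085,0.1,6],[0.046,-0.12,0.1,12]]]'
python3 -m crank '[[[0.012,-0.035,0.01,6],[0.024,-0.07,0.01,12],[0.036,-0.105,0.01,18],[0.048,-0.14,0.01,24],[0.055,-0.17,0.01,29]]]'
python3 -m crank '[[[0.012,-0.035,0,0],[0.024,-0.07,0,0],[0.036,-0.1,0,0],[0.045,-0.125,0,0],[0.045,-0.125,0,0]]]'
python3 - <<'E'
from h import *
tcp();m=camera_model('wrist');im,d=get_image('wrist');cv2.imwrite('pics/w2.png',im[:,:,::-1])
for b in blobs(im,.005,m,RG,80): print(*b)
E
```

```text
t: 4.62
tool_pos: [0.4884, 0.0816, 0.1874]
tool_rot: [1.492, 0.996, -1.483]
contact_force: [1.6, 0.8, -3.4]
opening: 0.0352
t: 5.03
tool_pos: [0.5418, -0.0897, 0.1933]
tool_rot: [1.123, 1.262, -1.124]
contact_force: [-0.3, -0.2, -3.5]
opening: 0.0352
t: 5.45
tool_pos: [0.587, -0.2168, 0.193]
tool_rot: [1.128, 1.257, -1.131]
contact_force: [-0.5, 0.2, -2.6]
opening: 0.0351
t 5.45 tcp [ 0.587  -0.2168  0.193 ] jaw 6.2 tilt 1.0 open 0.0351 F [-0.5  0.2 -2.6]
red 2643 [478.5 142.3] [ 0.8165 -0.1693  0.005 ]
red 2881 [251.7 163.2] [ 0.5865 -0.216   0.005 ]
red 3551 [252.  300.8] [ 0.6051 -0.3872  0.005 ]
blue 2960 [171.2 163.3] [ 0.5017 -0.2252  0.005 ]
blue 310 [485.6 229. ] [ 0.8558 -0.2633  0.005 ]
blue 348 [501.9 344.8] [ 0.928  -0.4173  0.005 ]
green 3564 [251.9  77.7] [ 0.5776 -0.1311  0.005 ]
```

View pics/w2.png

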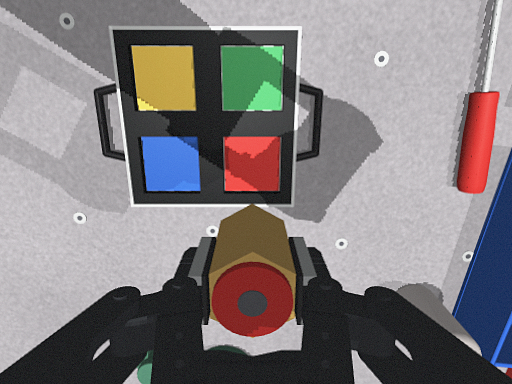

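The nut is held and upright. The red pad centre measures (0.5865,-0.216), right under the TCP. Lowering.

```bash
python3 -m crank '[[[0,0.0005,-0.035,0],[0,0.0005,-0.07,0],[0,0.0005,-0.105,0],[0,0.0005,-0.13,0],[0,0.0005,-0.145,0]]]'
python3 -m crank '[[[0,0,-0.005,0],[0,0,-0.01,0],[0,0,-0.013,0],[0,0,-0.013,0]]]'
```

```text
t: 5.92
tool_pos: [0.5835, -0.2091, 0.0437]
tool_rot: [1.125, 1.269, -1.129]
contact_force: [-0.9, 0.8, -2.8]
opening: 0.0347
t: 6.25
tool_pos: [0.5874, -0.2118, 0.0364]
tool_rot: [1.126, 1.259, -1.126]
contact_force: [-1.1, 0.5, -3.9]
opening: 0.0348
```

```bash
python3 -m crank '[[[0,-0.001,-0.001,0],[0,-0.003,-0.002,0],[0,-0.003,-0.003,0]]]'
python3 -m crank '[[[0,0,-0.001,0],[0,0,-0.002,0]]]'
python3 -m crank '[[[0,0,-0.001,0],[0,0,-0.002,0]]]'
```

```text
t: 6.5
tool_pos: [0.5877, -0.2156, 0.0336]
tool_rot: [1.126, 1.258, -1.126]
contact_force: [-0.4, -0.5, -2.8]
opening: 0.0353
t: 6.67
tool_pos: [0.5871, -0.2151, 0.0309]
tool_rot: [1.126, 1.259, -1.126]
contact_force: [-4.2, 0.9, 3.5]
opening: 0.035
t: 6.83
tool_pos: [0.5872, -0.2152, 0.0308]
tool_rot: [1.126, 1.26, -1.127]
contact_force: [-8.0, 3.1, 14.8]
opening: 0.0352
```

```bash
python3 -m crank '[[[0,0,0.0015,0]]]'
python3 -m crank '[[[0,0,0,0],[0,0,0,0],[0,0,0,0],[0,0,0,0],[0,0,0,0]]]' 0.65 60
python3 -m crank '[[[0,0,0.03,0],[0,0,0.06,0],[0,0,0.1,0],[0,0,0.14,0],[0,0,0.18,0]]]'
python3 -m crank '[[[-0.01,0.036,0,0],[-0.01,0.072,0,0],[-0.01,0.11,0,0],[-0.01,0.145,0,0],[-0.01,0.18,0,0]]]'
python3 - <<'E'
from h import *
tcp();m=camera_model('top');im,d=get_image('top');cv2.imwrite('pics/t1.png',cv2.resize(im[100:300,90:400],None,fx=2.5,fy=2.5)[:,:,::-1])
for b in blobs(im,.065,m,RG,40): print(*b)
E
```

```text
t: 6.92
tool_pos: [0.5874, -0.2151, 0.031]
tool_rot: [1.126, 1.259, -1.126]
contact_force: [0.3, -0.2, -2.5]
opening: 0.0346
t: 7.33
tool_pos: [0.5869, -0.2149, 0.0298]
tool_rot: [1.126, 1.26, -1.126]
contact_force: [0.2, -0.6, 0.7]
opening: 0.0556
t: 7.75
tool_pos: [0.5865, -0.2146, 0.2113]
tool_rot: [1.126, 1.261, -1.127]
contact_force: [1.3, -0.7, 0.6]
opening: 0.0554
t: 8.17
tool_pos: [0.5766, -0.0333, 0.21]
tool_rot: [1.127, 1.259, -1.126]
contact_force: [0.1, -0.5, -0.6]
opening: 0.0554
t 8.17 tcp [ 0.5766 -0.0333  0.21  ] jaw 6.4 tilt 1.0 open 0.0554 F [ 0.1 -0.5 -0.6]
red 72 [410.1  79.8] [ 0.8335 -0.3928  0.065 ]
red 131 [330.9  94.1] [ 0.7911 -0.184   0.065 ]
red 94 [347.1 171.4] [ 0.5867 -0.2169  0.065 ]
red 219 [338.8 180.4] [ 0.5638 -0.1954  0.065 ]
red 104 [199.  255.3] [0.3801 0.1427 0.065 ]
blue 853 [172.   59.4] [0.8881 0.2276 0.065 ]
blue 810 [364.8  60.3] [ 0.8873 -0.2769  0.065 ]
blue 122 [186.6 150.6] [0.639  0.1804 0.065 ]
blue 511 [346.4 209.7] [ 0.4909 -0.2116  0.065 ]
green 449 [451.6 179.5] [ 0.5672 -0.4787  0.065 ]
green 226 [314.8 181.6] [ 0.5605 -0.1363  0.065 ]
green 107 [182.7 194.9] [0.5266 0.1863 0.065 ]
green 457 [439.1 209.5] [ 0.4916 -0.4408  0.065 ]
yellow 67 [129.7 187. ] [0.5461 0.3179 0.065 ]
yellow 69 [130.3 193.5] [0.5297 0.3154 0.065 ]
yellow 493 [313.5 213.4] [ 0.4817 -0.1312  0.065 ]
```

View pics/t1.png

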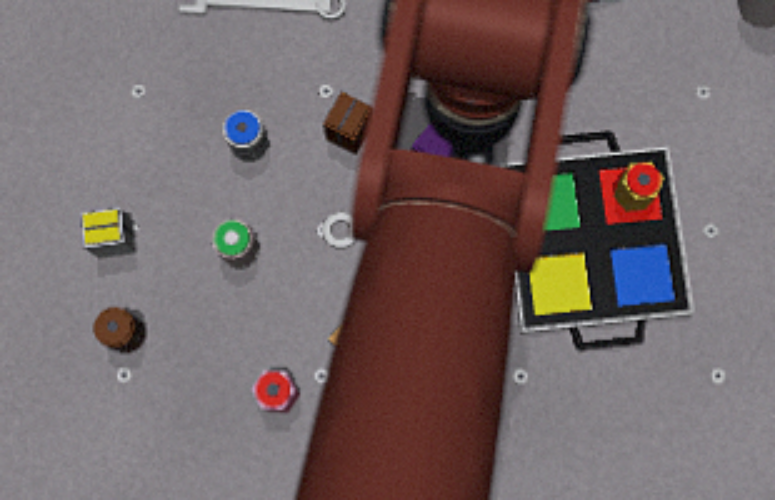

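The nut stands in the red pocket (crop (641,182)). Next is the drum.

```bash
python3 -m crank '[[[-0.006,0.036,0,0],[-0.012,0.072,0,0],[-0.018,0.108,0,0],[-0.026,0.144,0,0],[-0.034,0.18,0,0]]]' 0.7
python3 -m crank '[[[-0.006,0.02,-0.01,0],[-0.013,0.039,-0.03,0],[-0.013,0.039,-0.05,0],[-0.013,0.039,-0.05,0]]]'
python3 - <<'E'
from h import *
o=tcp();m=camera_model('wrist');im,d=get_image('wrist');cv2.imwrite('pics/w3.png',im[:,:,::-1])
for b in blobs(im,.06,m,RG,80): print(*b)
E
```

```text
t: 8.63
tool_pos: [0.5424, 0.1466, 0.2099]
tool_rot: [1.127, 1.26, -1.126]
contact_force: [1.3, 0.1, 0.4]
opening: 0.0598
t: 8.97
tool_pos: [0.5267, 0.1846, 0.1551]
tool_rot: [1.12, 1.266, -1.131]
contact_force: [-1.3, -0.6, -0.6]
opening: 0.0599
t 8.97 tcp [0.5267 0.1846 0.1551] jaw 6.5 tilt 1.0 open 0.0599 F [-1.3 -0.6 -0.6]
red 637 [ 66.4 221.5] [0.3797 0.1418 0.06  ]
blue 1198 [396.3 214.4] [0.6423 0.1787 0.06  ]
green 1075 [256.4 190.3] [0.5293 0.1858 0.06  ]
```

View pics/w3.png

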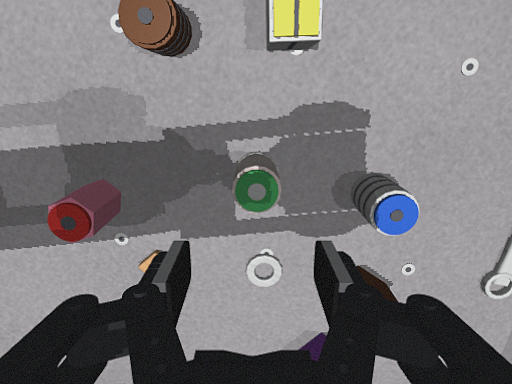

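The drum top at (257,190) is centred between the fingers. Grasping.

```bash
python3 -m crank '[[[0.002,0.001,-0.035,0],[0.002,0.001,-0.07,0],[0.002,0.001,-0.1,0],[0.002,0.001,-0.122,0],[0.002,0.001,-0.13,0]]]'
python3 -m crank '[[[0,0,0,0],[0,0,0,0],[0,0,0,0],[0,0,0,0],[0,0,0,0]]]' 0.2 50
python3 -m crank '[[[0,0,0.0,0],[0,0,0.01,0],[0,0,0.03,0],[0,0,0.07,0],[0,0,0.11,0]]]'
python3 -m crank '[[[0,0,0.04,0],[0.006,-0.036,0.055,0],[0.012,-0.075,0.055,0],[0.018,-0.115,0.055,0],[0.024,-0.155,0.055,0]]]'
python3 -m crank '[[[0.006,-0.04,0,0],[0.012,-0.08,0,0],[0.018,-0.12,0,0],[0.024,-0.16,0,0],[0.024,-0.16,0,0]]]'
python3 -c "
from h import *
tcp()"
```

```text
t: 9.43
tool_pos: [0.5304, 0.1839, 0.0271]
tool_rot: [1.124, 1.262, -1.131]
contact_force: [-0.5, -0.3, -1.2]
opening: 0.0599
t: 9.85
tool_pos: [0.5331, 0.1854, 0.0316]
tool_rot: [1.128, 1.258, -1.124]
contact_force: [-0.7, -0.4, -1.5]
opening: 0.0386
t: 10.27
tool_pos: [0.5302, 0.1849, 0.1399]
tool_rot: [1.124, 1.263, -1.13]
contact_force: [0.8, -0.3, -1.1]
opening: 0.0383
t: 10.68
tool_pos: [0.5561, 0.0289, 0.1969]
tool_rot: [1.126, 1.258, -1.124]
contact_force: [0.8, -0.0, -1.6]
opening: 0.0385
t: 11.1
tool_pos: [0.5802, -0.1364, 0.196]
tool_rot: [1.129, 1.253, -1.132]
contact_force: [-0.3, 1.5, 0.2]
opening: 0.0383
t 11.1 tcp [ 0.5802 -0.1364  0.196 ] jaw 6.0 tilt 1.0 open 0.0383 F [-0.3  1.5  0.2]
```

```bash
python3 -m crank '[[[0,0.003,-0.03,0],[-0.001,0.004,-0.07,0],[-0.001,0.004,-0.11,0],[-0.001,0.004,-0.14,0],[-0.001,0.004,-0.15,0]]]'
python3 -m crank '[[[0,0,0,0],[0,0,0,0]]]'
```

```text
t: 11.52
tool_pos: [0.5748, -0.1242, 0.0394]
tool_rot: [1.125, 1.269, -1.131]
contact_force: [-1.6, 0.9, -2.6]
opening: 0.0387
t: 11.68
tool_pos: [0.5796, -0.1259, 0.0462]
tool_rot: [1.127, 1.259, -1.126]
contact_force: [0.8, 0.0, -1.0]
opening: 0.0383
```

```bash
python3 -m crank '[[[0,-0.001,-0.003,0],[-0.001,-0.002,-0.006,0],[-0.001,-0.003,-0.008,0],[-0.001,-0.003,-0.009,0],[-0.001,-0.003,-0.009,0]]]'
python3 -m crank '[[[0,0,-0.001,0],[0,0,-0.002,0]]]'
python3 -m crank '[[[0,0,-0.001,0],[0,0,-0.002,0]]]'
```

```text
t: 12.1
tool_pos: [0.578, -0.129, 0.0363]
tool_rot: [1.127, 1.259, -1.126]
contact_force: [-0.6, 0.7, -1.8]
opening: 0.0389
t: 12.27
tool_pos: [0.5782, -0.1291, 0.0359]
tool_rot: [1.126, 1.26, -1.127]
contact_force: [-7.2, 1.3, 14.2]
opening: 0.0382
t: 12.43
tool_pos: [0.5783, -0.1292, 0.0359]
tool_rot: [1.125, 1.261, -1.127]
contact_force: [-12.7, 3.4, 26.1]
opening: 0.0384
```

```bash
python3 -m crank '[[[0,0,0.003,0]]]'
python3 -m crank '[[[0,0,0,0],[0,0,0,0],[0,0,0,0],[0,0,0,0],[0,0,0,0]]]' 0.65
python3 -m crank '[[[0,0,0.03,0],[0,0,0.06,0],[0,0,0.1,0],[0,0,0.14,0],[0,0,0.17,0]]]'
python3 -m crank '[[[0.006,0.036,0,0],[0.012,0.073,0,0],[0.018,0.11,0,0],[0.024,0.145,0,0],[0.03,0.175,0,0]]]' 0.7
python3 -m crank '[[[0.006,0.036,0,0],[0.015,0.073,0,0],[0.025,0.11,0,0],[0.034,0.132,0,0],[0.034,0.132,0,0]]]'
python3 - <<'E'
from h import *
o=tcp();m=camera_model('wrist');im,d=get_image('wrist');cv2.imwrite('pics/w4.png',im[:,:,::-1])
for b in blobs(im,.06,m,RG,80): print(*b)
E
```

```text
t: 12.52
tool_pos: [0.5787, -0.1291, 0.0368]
tool_rot: [1.126, 1.259, -1.126]
contact_force: [0.2, -0.2, -1.8]
opening: 0.0385
t: 12.93
tool_pos: [0.5776, -0.1288, 0.0344]
tool_rot: [1.126, 1.261, -1.127]
contact_force: [-0.1, 0.5, 0.2]
opening: 0.0557
t: 13.35
tool_pos: [0.5786, -0.1291, 0.2084]
tool_rot: [1.127, 1.257, -1.125]
contact_force: [1.2, -0.2, 1.4]
opening: 0.0555
t: 13.77
tool_pos: [0.6077, 0.0484, 0.2047]
tool_rot: [1.126, 1.261, -1.126]
contact_force: [0.1, -0.2, 0.3]
opening: 0.0598
t: 14.18
tool_pos: [0.6422, 0.1825, 0.2043]
tool_rot: [1.124, 1.263, -1.122]
contact_force: [-1.3, -0.4, -0.1]
opening: 0.0596
t 14.18 tcp [0.6422 0.1825 0.2043] jaw 6.7 tilt 1.0 open 0.0596 F [-1.3 -0.4 -0.1]
blue 318 [462.3 121.3] [0.82   0.2526 0.06  ]
blue 1412 [491.8 205.6] [0.8724 0.1793 0.06  ]
blue 641 [254.7 181.1] [0.6454 0.1774 0.06  ]
yellow 524 [115.1 376. ] [ 0.5135 -0.0725  0.06  ]
```

View pics/w4.png

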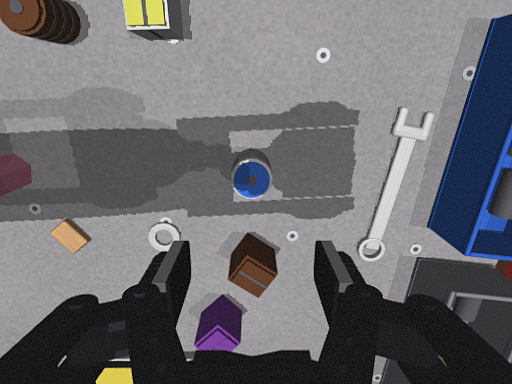

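The roller top at (252,180) is centred; the worn block at (253,265) is well clear of the fingers. Descending.

```bash
python3 -m crank '[[[0.0,-0.001,-0.035,0],[0.0,-0.002,-0.07,0],[0.0,-0.002,-0.11,0],[0.0,-0.002,-0.14,0],[0.0,-0.002,-0.16,0]]]'
python3 -m crank '[[[0,0,-0.01,0],[0,0,-0.016,0],[0,0,-0.018,0],[0,0,-0.018,0]]]'
python3 -m crank '[[[0,0,0,0],[0,0,0,0],[0,0,0,0],[0,0,0,0],[0,0,0,0]]]' 0.2 60
python3 -m crank '[[[0,0,0.0,0],[0,0,0.01,0],[0,0,0.03,0],[0,0,0.07,0],[0,0,0.11,0]]]'
python3 -m crank '[[[0,0,0.04,0],[-0.01,-0.03,0.065,0],[-0.024,-0.065,0.065,0],[-0.036,-0.1,0.065,0],[-0.048,-0.138,0.065,0]]]'
python3 -c "
from h import *
tcp()"
```

```text
t: 14.65
tool_pos: [0.6389, 0.1743, 0.0401]
tool_rot: [1.123, 1.263, -1.132]
contact_force: [-0.7, -0.4, -0.4]
opening: 0.0599
t: 14.98
tool_pos: [0.6427, 0.1759, 0.028]
tool_rot: [1.128, 1.259, -1.125]
contact_force: [0.2, 0.5, 1.4]
opening: 0.0595
t: 15.4
tool_pos: [0.6435, 0.1764, 0.0294]
tool_rot: [1.128, 1.257, -1.123]
contact_force: [-1.1, -0.6, 5.7]
opening: 0.0384
t: 15.82
tool_pos: [0.6392, 0.1758, 0.1348]
tool_rot: [1.122, 1.265, -1.132]
contact_force: [2.0, 0.2, -3.4]
opening: 0.038
t: 16.23
tool_pos: [0.5928, 0.0376, 0.2024]
tool_rot: [1.125, 1.26, -1.125]
contact_force: [1.1, -0.7, -3.8]
opening: 0.0384
t 16.23 tcp [0.5928 0.0376 0.2024] jaw 6.5 tilt 1.0 open 0.0384 F [ 1.1 -0.7 -3.8]
```

```bash
python3 -m crank '[[[-0.012,-0.034,0,0],[-0.024,-0.069,0,0],[-0.036,-0.104,0,0],[-0.048,-0.139,0,0],[-0.06,-0.173,0,0]]]'
python3 -m crank '[[[-0.012,-0.034,0,0],[-0.024,-0.069,0,0],[-0.031,-0.09,0,0],[-0.031,-0.09,0,0],[-0.031,-0.09,0,0]]]'
python3 -c "
from h import *
tcp()"
```

```text
t: 16.65
tool_pos: [0.5323, -0.1361, 0.2014]
tool_rot: [1.126, 1.261, -1.127]
contact_force: [1.0, -1.0, -2.9]
opening: 0.0385
t: 17.07
tool_pos: [0.5019, -0.2255, 0.2014]
tool_rot: [1.129, 1.26, -1.128]
contact_force: [-0.2, 0.6, -2.6]
opening: 0.038
t 17.07 tcp [ 0.5019 -0.2255  0.2014] jaw 6.3 tilt 1.0 open 0.038 F [-0.2  0.6 -2.6]
```

```bash
python3 -m crank '[[[0,0,-0.035,0],[0,0,-0.07,0],[0,0,-0.11,0],[0,0,-0.14,0],[0,0,-0.153,0]]]'
python3 -m crank '[[[0,0,-0.003,0],[0,0,-0.006,0],[0,0,-0.009,0],[0,0,-0.01,0],[0,0,-0.01,0]]]'
python3 -m crank '[[[0,0,-0.001,0],[0,0,-0.002,0]]]'
python3 -m crank '[[[0,0,-0.001,0],[0,0,-0.002,0]]]'
```

```text
t: 17.48
tool_pos: [0.4996, -0.2213, 0.0432]
tool_rot: [1.126, 1.271, -1.128]
contact_force: [-1.3, 0.9, -4.6]
opening: 0.0381
t: 17.9
tool_pos: [0.5042, -0.2255, 0.0408]
tool_rot: [1.126, 1.257, -1.125]
contact_force: [-0.2, 0.5, -2.5]
opening: 0.0381
t: 18.07
tool_pos: [0.5036, -0.2253, 0.038]
tool_rot: [1.126, 1.258, -1.126]
contact_force: [-0.5, -0.6, -3.5]
opening: 0.0385
t: 18.23
tool_pos: [0.503, -0.225, 0.035]
tool_rot: [1.126, 1.26, -1.126]
contact_force: [0.5, -0.2, -3.1]
opening: 0.0383
```

```bash
python3 -m crank '[[[0,0,-0.001,0],[0,0,-0.002,0]]]'
python3 -m crank '[[[0,0,-0.001,0]]]'
```

```text
t: 18.4
tool_pos: [0.503, -0.2251, 0.0344]
tool_rot: [1.126, 1.261, -1.127]
contact_force: [-6.6, 3.1, 12.9]
opening: 0.0382
t: 18.48
tool_pos: [0.5031, -0.2252, 0.0344]
tool_rot: [1.126, 1.261, -1.127]
contact_force: [-10.2, 5.4, 19.1]
opening: 0.0382
```

```bash
python3 -m crank '[[[0,0,0.003,0]]]'
python3 -m crank '[[[0,0,0,0],[0,0,0,0],[0,0,0,0],[0,0,0,0],[0,0,0,0]]]' 0.65
python3 -m crank '[[[0,0,0.03,0],[0,0,0.06,0],[0,0,0.1,0],[0,0,0.14,0],[0,0,0.17,0]]]'
python3 -m crank '[[[0.003,0.036,0,0],[0.006,0.073,0,0],[0.009,0.11,0,0],[0.012,0.145,0,0],[0.015,0.18,0,0]]]' 0.7
python3 -m crank '[[[0.003,0.036,0,0],[0.006,0.073,0,0],[0.009,0.11,0,0],[0.012,0.145,0,0],[0.015,0.18,0,0]]]'
python3 -m crank '[[[0.003,0.036,0,0.5],[0.004,0.073,0,1],[0.006,0.11,0,2],[0.009,0.145,0,3],[0.009,0.173,0,3]]]'
python3 - <<'E'
from h import *
o=tcp();m=camera_model('wrist');im,d=get_image('wrist');cv2.imwrite('pics/w5.png',im[:,:,::-1])
for b in blobs(im,.06,m,RG,80): print(*b)
E
```

```text
t: 18.57
tool_pos: [0.5032, -0.2251, 0.0357]
tool_rot: [1.126, 1.259, -1.126]
contact_force: [-0.2, 0.3, -3.8]
opening: 0.0379
t: 18.98
tool_pos: [0.5029, -0.2249, 0.0347]
tool_rot: [1.126, 1.26, -1.126]
contact_force: [-0.2, 0.0, 0.2]
opening: 0.0557
t: 19.4
tool_pos: [0.5036, -0.2252, 0.2085]
tool_rot: [1.126, 1.256, -1.125]
contact_force: [1.4, -0.5, 0.9]
opening: 0.0556
t: 19.82
tool_pos: [0.5177, -0.0433, 0.2049]
tool_rot: [1.127, 1.259, -1.126]
contact_force: [1.5, -0.6, -0.5]
opening: 0.0597
t: 20.23
tool_pos: [0.5327, 0.1371, 0.2049]
tool_rot: [1.126, 1.26, -1.126]
contact_force: [1.9, -0.4, 0.8]
opening: 0.0598
t: 20.65
tool_pos: [0.5417, 0.3107, 0.2046]
tool_rot: [1.086, 1.283, -1.086]
contact_force: [0.2, -0.4, -0.3]
opening: 0.0598
t 20.65 tcp [0.5417 0.3107 0.2046] jaw 9.5 tilt 1.0 open 0.0598 F [ 0.2 -0.4 -0.3]
red 149 [ 71.7 294. ] [0.3763 0.1525 0.06  ]
blue 111 [494.2 274.7] [0.8034 0.2474 0.06  ]
yellow 112 [242.6 160.4] [0.5308 0.3232 0.06  ]
```

View pics/w5.png

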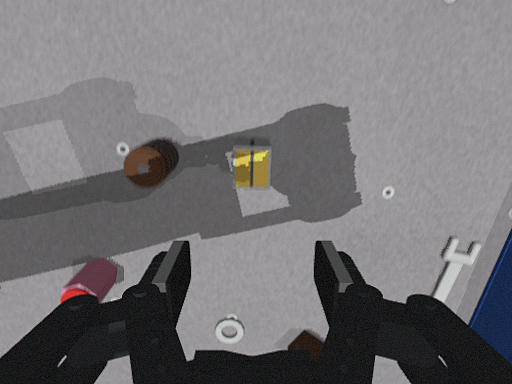

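```bash
python3 - <<'E'
from h import *
m=camera_model('wrist');print(px2w(m,[(252.5,168),(252,145),(253,190)],.06))
im=cv2.imread('pics/w5.png');cv2.imwrite('pics/c5.png',cv2.resize(im[130:205,215:290],None,fx=7,fy=7,interpolation=cv2.INTER_CUBIC))
E
```

```text
[[0.5402473  0.32186641 0.06      ]
 [0.53623005 0.34283309 0.06      ]
 [0.5442828  0.30091298 0.06      ]]
```

View pics/c5.png

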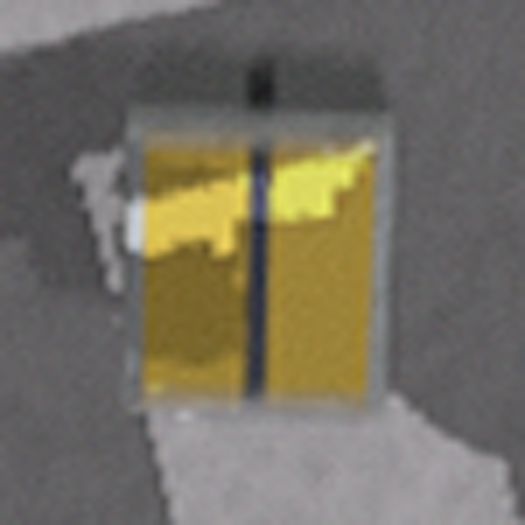

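```bash
python3 -m crank '[[[0,0,-0.02,0],[0,0,-0.04,0],[0,0,-0.04,0],[0,0,-0.04,0]]]'
python3 - <<'E'
from h import *
o=tcp();m=camera_model('wrist');im,d=get_image('wrist')
p=w2px(m,[.541,.318,.06])[0].astype(int);print(p)
x,y=p-37
cv2.imwrite('pics/c6.png',cv2.resize(im[y:y+75,x:x+75],None,fx=7,fy=7,interpolation=cv2.INTER_CUBIC)[:,:,::-1])
g=[(X,Y) for X in (p[0],) for Y in range(p[1]-30,p[1]+31,10)]
for a,w in zip(g,px2w(m,g,.06)):print(a,w.round(4))
E
```

```text
t: 21.03
tool_pos: [0.5408, 0.3076, 0.1632]
tool_rot: [1.085, 1.284, -1.09]
contact_force: [0.2, 0.2, 0.2]
opening: 0.0594
t 21.03 tcp [0.5408 0.3076 0.1632] jaw 9.4 tilt 1.0 open 0.0594 F [0.2 0.2 0.2]
[254 176]
(np.int64(254), 146) [0.5363 0.3418 0.06  ]
(np.int64(254), 156) [0.5376 0.334  0.06  ]
(np.int64(254), 166) [0.5389 0.3261 0.06  ]
(np.int64(254), 176) [0.5403 0.318  0.06  ]
(np.int64(254), 186) [0.5416 0.3098 0.06  ]
(np.int64(254), 196) [0.543  0.3014 0.06  ]
(np.int64(254), 206) [0.5445 0.2928 0.06  ]
```

View pics/c6.png

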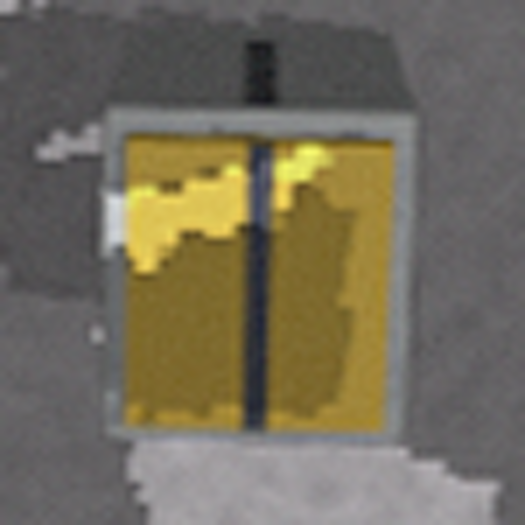

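```bash
python3 -m crank '[[[0.0,0.009,-0.03,0],[0.0,0.009,-0.065,0],[0.0,0.009,-0.1,0],[0.0,0.009,-0.12,0],[0.0,0.009,-0.125,0]]]'
python3 -m crank '[[[0,0,-0.006,0],[0,0,-0.012,0],[0,0,-0.012,0]]]'
python3 -m crank '[[[0,0,0,0],[0,0,0,0],[0,0,0,0],[0,0,0,0],[0,0,0,0]]]' 0.2 60
python3 -m crank '[[[0,0,0.0,0],[0,0,0.01,0],[0,0,0.03,0],[0,0,0.07,0],[0,0,0.11,0]]]'
python3 -m crank '[[[0,0,0.04,0],[-0.001,-0.03,0.065,0],[-0.004,-0.066,0.065,-1],[-0.007,-0.102,0.065,-2],[-0.01,-0.138,0.065,-3]]]'
python3 -c "
from h import *
tcp()"
```

```text
t: 21.5
tool_pos: [0.5398, 0.3159, 0.0365]
tool_rot: [1.084, 1.285, -1.093]
contact_force: [-0.9, -1.1, -0.3]
opening: 0.0598
t: 21.75
tool_pos: [0.543, 0.3175, 0.0292]
tool_rot: [1.089, 1.281, -1.086]
contact_force: [0.1, -0.5, -1.0]
opening: 0.0595
t: 22.17
tool_pos: [0.5428, 0.3177, 0.0299]
tool_rot: [1.089, 1.282, -1.086]
contact_force: [-1.9, 0.3, 6.1]
opening: 0.0351
t: 22.58
tool_pos: [0.5394, 0.316, 0.1356]
tool_rot: [1.083, 1.285, -1.093]
contact_force: [1.6, 1.0, -3.7]
opening: 0.0352
t: 23.0
tool_pos: [0.5312, 0.1779, 0.2031]
tool_rot: [1.126, 1.26, -1.126]
contact_force: [1.3, -0.5, -5.7]
opening: 0.0348
t 23.0 tcp [0.5312 0.1779 0.2031] jaw 6.4 tilt 1.0 open 0.0348 F [ 1.3 -0.5 -5.7]
```

```bash
python3 -m crank '[[[-0.004,-0.036,0,0],[-0.008,-0.072,0,0],[-0.013,-0.108,0,0],[-0.017,-0.144,0,0],[-0.022,-0.18,0,0]]]'
python3 -m crank '[[[-0.004,-0.036,0,0],[-0.008,-0.072,0,0],[-0.013,-0.108,0,0],[-0.016,-0.138,0,0],[-0.016,-0.138,0,0]]]'
python3 -m crank '[[[0,0,0,0]]]'
python3 - <<'E'
from h import *
o=tcp();m=camera_model('wrist');im,d=get_image('wrist');cv2.imwrite('pics/w7.png',im[:,:,::-1])
for b in blobs(im,.005,m,RG,300): print(*b)
E
```

```text
t: 23.42
tool_pos: [0.5087, -0.0023, 0.2021]
tool_rot: [1.126, 1.261, -1.127]
contact_force: [1.2, -0.6, -4.2]
opening: 0.0349
t: 23.83
tool_pos: [0.4925, -0.1435, 0.2023]
tool_rot: [1.128, 1.256, -1.133]
contact_force: [-0.2, 0.9, -5.0]
opening: 0.035
t: 23.92
tool_pos: [0.493, -0.1399, 0.2021]
tool_rot: [1.129, 1.26, -1.129]
contact_force: [0.7, 0.6, -5.1]
opening: 0.0352
t 23.92 tcp [ 0.493  -0.1399  0.2021] jaw 6.2 tilt 1.0 open 0.0352 F [ 0.7  0.6 -5.1]
red 837 [324.9 223.9] [ 0.5842 -0.2027  0.005 ]
red 593 [339.8 263.9] [ 0.6112 -0.2523  0.005 ]
green 1044 [321.1 159.5] [ 0.5668 -0.1284  0.005 ]
green 827 [346.9 173.9] [ 0.5978 -0.1412  0.005 ]
```

View pics/w7.png

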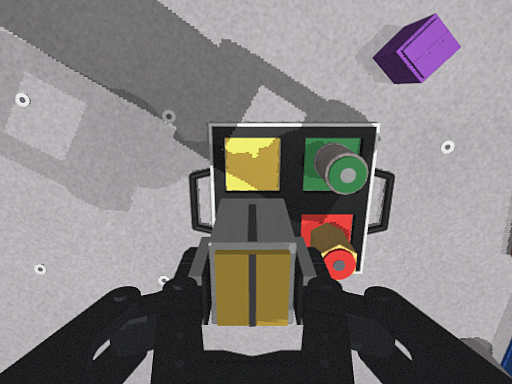

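The block is held and aligned. The drum and nut are upright in their pockets. Lowering over yellow.

```bash
python3 -m crank '[[[0,0,-0.035,0],[0,0,-0.07,0],[0,0,-0.11,0],[0,0,-0.14,0],[0,0,-0.153,0]]]'
python3 -m crank '[[[0,0,-0.003,0],[0,0,-0.006,0],[0,0,-0.009,0],[0,0,-0.01,0],[0,0,-0.01,0]]]'
python3 -m crank '[[[0,0,-0.001,0],[0,0,-0.002,0]]]'
python3 -m crank '[[[0,0,-0.001,0],[0,0,-0.002,0]]]'
```

```text
t: 24.38
tool_pos: [0.49, -0.1355, 0.0441]
tool_rot: [1.124, 1.271, -1.129]
contact_force: [-0.6, -0.5, -5.5]
opening: 0.0349
t: 24.8
tool_pos: [0.495, -0.1391, 0.0413]
tool_rot: [1.126, 1.258, -1.125]
contact_force: [0.1, -0.1, -4.9]
opening: 0.035
t: 24.97
tool_pos: [0.4946, -0.1392, 0.0389]
tool_rot: [1.127, 1.258, -1.126]
contact_force: [-0.2, 0.4, -4.9]
opening: 0.0353
t: 25.13
tool_pos: [0.494, -0.139, 0.0361]
tool_rot: [1.126, 1.259, -1.126]
contact_force: [-0.5, 0.4, -5.1]
opening: 0.035
```

```bash
python3 -m crank '[[[0,0,-0.001,0],[0,0,-0.002,0]]]'
python3 -m crank '[[[0,0,-0.001,0]]]'
```

```text
t: 25.3
tool_pos: [0.4939, -0.139, 0.0348]
tool_rot: [1.126, 1.261, -1.127]
contact_force: [-7.3, 1.9, 8.7]
opening: 0.0352
t: 25.38
tool_pos: [0.494, -0.139, 0.0348]
tool_rot: [1.126, 1.262, -1.127]
contact_force: [-9.0, 3.0, 16.5]
opening: 0.0348
```

Seated. Releasing and backing out.

```bash
python3 -m crank '[[[0,0,0.003,0]]]'
python3 -m crank '[[[0,0,0,0],[0,0,0,0],[0,0,0,0],[0,0,0,0],[0,0,0,0]]]' 0.65
python3 -m crank '[[[0,0,0.03,0],[0,0,0.06,0],[0,0,0.1,0],[0,0,0.14,0],[0,0,0.18,0]]]'
python3 -m crank '[[[-0.01,0.035,0.01,0],[-0.02,0.07,0.02,0],[-0.03,0.1,0.03,0],[-0.04,0.13,0.03,0],[-0.05,0.16,0.03,0]]]'
python3 -m crank '[[[0,0.035,0.01,0],[0,0.07,0.01,0],[0,0.1,0.01,0],[0,0.1,0.01,0],[0,0.1,0.01,0]]]'
python3 - <<'E'
from h import *
tcp()
for n in('top','scene'):
    m=camera_model(n);im,d=get_image(n)
    c=im[100:300,90:400] if n=='top' else im[110:350,100:400]
    cv2.imwrite(f'pics/{n}9.png',cv2.resize(c,None,fx=2.5,fy=2.4,interpolation=cv2.INTER_CUBIC)[:,:,::-1])
    if n=='top':
        for b in blobs(im,.065,m,RG,40):
            if .4<b[3][0]<.65: print(*b)
E
```

```text
t: 25.47
tool_pos: [0.494, -0.1389, 0.0363]
tool_rot: [1.126, 1.26, -1.126]
contact_force: [0.1, 0.1, -4.3]
opening: 0.0351
t: 25.88
tool_pos: [0.4941, -0.1389, 0.036]
tool_rot: [1.126, 1.26, -1.126]
contact_force: [0.1, 0.9, -0.3]
opening: 0.0552
t: 26.3
tool_pos: [0.4934, -0.1386, 0.2174]
tool_rot: [1.126, 1.26, -1.127]
contact_force: [1.0, -0.3, -0.9]
opening: 0.0554
t: 26.72
tool_pos: [0.4437, 0.0223, 0.247]
tool_rot: [1.128, 1.258, -1.125]
contact_force: [-0.1, 0.7, 0.2]
opening: 0.0552
t: 27.13
tool_pos: [0.4436, 0.1223, 0.2558]
tool_rot: [1.124, 1.261, -1.124]
contact_force: [0.5, -0.6, 0.2]
opening: 0.0554
t 27.13 tcp [0.4436 0.1223 0.2558] jaw 6.6 tilt 1.0 open 0.0554 F [ 0.5 -0.6  0.2]
red 220 [338.9 180.4] [ 0.5637 -0.1958  0.065 ]
red 98 [347.1 171.7] [ 0.586  -0.2168  0.065 ]
blue 198 [345.3 214.1] [ 0.4801 -0.2083  0.065 ]
blue 131 [349.5 205.1] [ 0.5022 -0.2194  0.065 ]
green 449 [451.7 179.2] [ 0.568 -0.479  0.065]
green 332 [309.4 180.9] [ 0.5625 -0.1231  0.065 ]
green 478 [438.9 209.4] [ 0.4918 -0.4401  0.065 ]
yellow 171 [310.8 218.2] [ 0.4701 -0.1244  0.065 ]
yellow 69 [315.7 205.3] [ 0.5016 -0.137   0.065 ]
yellow 74 [316.5 211.7] [ 0.4859 -0.1387  0.065 ]
```

View pics/top9.png

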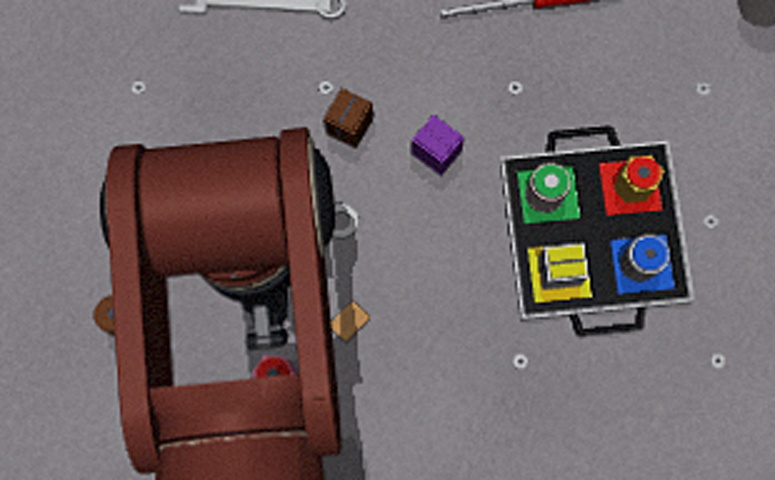

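View pics/scene9.png

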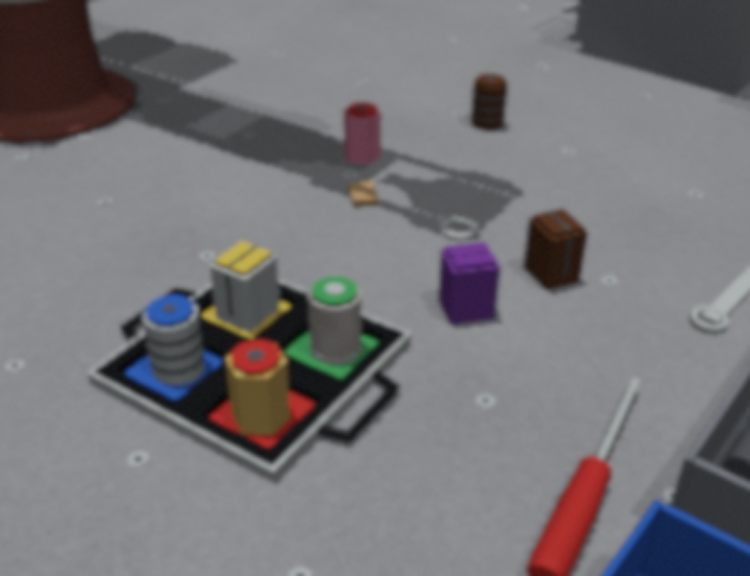

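The final views show all four parts upright in the pockets of their own colour, and the worn parts, pink nut and purple block standing where they were. Handing in.

```bash
python3 -c "
from station import *
print(finish_job())"
```

```text
the job is handed in; nothing more can be done
None
```

The job is handed in at about 27 s. I picked up the nut, drum, roller and block one by one and set each down in the pocket of its own colour: red, green, blue and yellow. I then released them all and moved the arm well clear.

- **Placement:** The last top and scene pictures show all four parts upright in matching pockets. Each touched down within about 1 mm of the height expected for the pad, well below the foam rim. The highest force I read at set-down was about 26 N upward on the drum, or 29 N in total.
- **Left alone:** The two rusty parts, the pink nut and the purple block look unmoved. The rusty roller is half hidden by the arm in the last top view but stands upright in the scene view. I did not measure their positions again.
- **Disagreements:** The cameras differed by up to 6 mm from a distance, so I used close wrist views for three of the grasps and for the pads. The roller was shaded in its close view, so I combined that view with earlier readings. For the block I took a second wrist picture once the arm had settled, because the first was off by about 6 mm.

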